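# Set up the seal and circlip stock photo

### The arm

A 7-joint arm with a two-finger parallel gripper is mounted at the origin on the work surface. World frame = base frame: x ahead of the robot, y to its left, z up, the work surface at z = 0. Lengths are in m, angles in rad, forces in N, time in s.
With the tool pointing down it reaches from about 0.425 to 0.825 m from the base axis. Payload 3.6 kg.
Tool frame: the origin (TCP) lies on the centre line of the jaws, within the pads' length; the fingertips stand 8 mm ahead of it and the grasp point (between the pads) lies 11 mm behind it (manip.tcp_to_tips is the distance from the TCP to the fingertips, in m); y points along the fingers, z is the direction in which the jaws open and shut, and the axes are right-handed (so a half turn about y gives the same grasp; the last joint's range is limited). The gripper opens to 93 mm and grips with 3 to 60 N. Pads are 15 mm wide; open, the fingers measure 128 mm over their backs; the gripper's body (75 mm by 188 mm) begins 65 mm behind the grasp point.
Start: joints at [1.123, 0.615, -0.013, 1.423, 0.008, 1.103, -0.04], TCP at [0.266, -0.593, 0.227] pointing down, gripper open.
Joint ranges: [-3.12, 3.12], [-0.3, 2.06], [-1.34, 1.32], [0.26, 2.42], [-1.36, 4.5], [0.01, 1.98], [-2.84, 2.84]. Speed limits (rad/s): [2.79, 2.79, 3.14, 3.14, 3.14, 3.14, 3.14].

### API

Orientations are given as a 3x3 rotation matrix whose columns are the frame's x, y, z axes.
In Python, from station import manip, eyes, workorder gives the robot as it stands.
- The arm moves only by the tool servo_tool, never from a script. Its argument "increments" is a list of rows, each a list of 5 numbers: the shift along the tool's x, y, z scaled (see below), then the turn about the tool's y scaled (see below), then the gripper's target within -1 to 1 (fully open at 1, half-way at 0, shut at -1). In form: [[x, y, z, spin, fingers], ...]. A call has 1 to 20 rows; each row shifts and turns the pose as measured when the row begins, along the tool's axes as they then stand; what a row does not reach is not made up. The controller multiplies each number of a shift by 500 mm and each number of a turn by pi/2 rad. A row lasts 1/10 s, in which the tool goes at most 50 mm and 8.59 degrees, less where a joint would pass 70% of its speed; a pose out of reach is approached as far as the arm can. A call with a number of a shift or a turn outside -1 to 1 is refused whole. A call with a gripper value outside its range is refused whole. The fingers move at their own pace and stop on an object; "grip_force" is the grip in N (left out, the last holds). Time passes only in rows, so rows that do not move let the fingers close. It gives the time, the measured TCP pose, the force and the opening at its end, in the units of the state.
- manip.get_state(): the state, without advancing time (a new reading comes with each control period).
- eyes.grab_frame(name): name is "scene" or "top"; returns a dict with "color" (480x640x3 uint8, red, green, blue), "K" (3x3 intrinsics, pixels), "xyz" and "orientation" of the camera in the world. Camera axes: x right, y down, z forward; pixel columns grow to the right and rows downward; lengths in m; the calibration is good to about 2 mm. A picture is of the moment at which its call begins. There is no depth.
- workorder.job_done(): hands the job in, once; it reports no verdict.
The state is a dict: "time_s": time; "joints": joint angles; "qd": joint speeds; "effort": joint torques, N m; "tool_pos": TCP position; "ee_rot": TCP orientation; "wrist_force": force on the tool from outside, world axes, zero at the start; "torque": the same for the moment, N m; "finger_gap": finger opening in m.
Only numpy, scipy, OpenCV 4.12 (cv2) and the standard library are available. Lean on these libraries where they do the work, as an engineer would, in place of code of your own. Each camera call takes 0.05 s, during which the arm holds its last target. There are 200 camera calls.

### The job

Get the parts bench ready for its stock photo: tip every assortment case that stands along the blue board over the board's near edge onto its back, so that it lies flat on the board with its compartments facing up (tip them, never lift them), and stack both ring trays on the tiered stand, all four corner holes of each over the posts and fully down. Only when all of that is done, press the red camera button fully down and release it; leave the other things on the bench where they are.

Things in the scene. Friction and masses are not known exactly. Their poses are not given: they have to be found in the camera images.
- case1_center (a point): Assortment case 1 (may be absent): white compartment box, black rubber and dark steel rings in 3 x 5 cells, 42 deep (own x), 65 wide (own y), 140 mm tall (own z), 0.3 to 0.52 kg. The point is its centre. Stands on end, back (own +x) 2 to 7 mm from the board's near edge, compartment front (own -x) to the robot. On its back own x points down, centre 21 mm above what it lies on.
- case2_center (a point): Assortment case 2 (may be absent): white compartment box, white and yellow rings in 3 x 5 cells, 42 deep (own x), 65 wide (own y), 140 mm tall (own z), 0.3 to 0.52 kg. The point is its centre. Stands on end, back (own +x) 2 to 7 mm from the board's near edge, compartment front (own -x) to the robot. On its back own x points down, centre 21 mm above what it lies on.
- case3_center (a point): Assortment case 3 (may be absent): white compartment box, steel and brass rings in 3 x 5 cells, 42 deep (own x), 65 wide (own y), 140 mm tall (own z), 0.3 to 0.52 kg. The point is its centre. Stands on end, back (own +x) 2 to 7 mm from the board's near edge, compartment front (own -x) to the robot. On its back own x points down, centre 21 mm above what it lies on.
- case4_center (a point): Assortment case 4 (may be absent): white compartment box, copper, black and red rings in 3 x 5 cells, 42 deep (own x), 65 wide (own y), 140 mm tall (own z), 0.3 to 0.52 kg. The point is its centre. Stands on end, back (own +x) 2 to 7 mm from the board's near edge, compartment front (own -x) to the robot. On its back own x points down, centre 21 mm above what it lies on.
- board: Fixed blue photo board, 190 mm (own x) by 380 mm (own y), 8 mm thick, flat on the bench; origin at the centre of its underside. The cases stand in a row along its near edge (own x = -95 mm), which stops their feet when they are tipped towards own +x.
- stand: Fixed tiered stand: grey base 115 mm (own x) by 155 mm (own y), 15 mm high, with four vertical brass posts 9 mm in diameter at own (+-33, +-48) mm, rounded tops 85 mm above the bench; origin at the centre of the base's underside. Lower tray (either, either way round) sits on the base, its point 40 mm above the bench; the upper on the lower's end walls, point at 90 mm.
- tray1_center (a point): Orange stacking tray, 90 (own x) by 130 mm (own y), 50 mm high, 0.2 kg, flat on the bench: 5 mm floor, four 14 mm square holes at own (+-33, +-48) mm, 8 mm thick end walls at own y = +-61 mm, open long sides, black central fin handle 14 mm thick (own x), 60 mm long (own y), up to 46 mm above the underside. The point is on the axis, 25 mm above the underside.
- tray2_center (a point): Green stacking tray, 90 (own x) by 130 mm (own y), 50 mm high, 0.2 kg, flat on the bench: 5 mm floor, four 14 mm square holes at own (+-33, +-48) mm, 8 mm thick end walls at own y = +-61 mm, open long sides, black central fin handle 14 mm thick (own x), 60 mm long (own y), up to 46 mm above the underside. The point is on the axis, 25 mm above the underside.
- shutter (a joint): Travel of the red camera button, m: 0 released, 0.007 fully pressed; the spring takes about 1.5 N to start and 5 N fully down.
- shutter_top (a point): Centre of the top face of the red round button (32 mm across) on the small yellow console (64 mm square); 68 mm above the bench when released. It is pressed straight down and moves with the button.
- grease_jar: Bystander, not to be disturbed: yellow grease jar with red cap, 52 mm across, 60 mm high; origin at its underside.
- driver: Bystander, not to be disturbed: screwdriver; origin at its underside.
- spanner: Bystander, not to be disturbed: spanner; origin at its underside.
- bearing: Bystander, not to be disturbed: dark steel bearing ring, 48 mm across, 14 mm high; origin at its underside.
- carton: Bystander, not to be disturbed: small cardboard carton 60 x 90 x 45 mm high; origin at its underside.
- bush: Bystander, not to be disturbed: brass bush 32 mm across, 30 mm high; origin at its underside.
- mug: Bystander, not to be disturbed: blue mug, 76 mm across, 90 mm high; origin at its underside.
There are look-alikes about, which are no part of the job. What is shaped like the part that bears tray2_center but pink is not meant. Leave any purple look-alike of the part that bears shutter alone.

How it is judged:
On the way, in this order (a step that is already met when the one before it is completed fails the run):
1. every case lies flat on its back on the board and both trays are fully down on the stand's posts (angle between each of case1_center, case2_center, case3_center, case4_center's own x axis and vertical above 3 rad and z of case1_center in the frame of board between 0.022 and 0.038 m and x of case1_center in the frame of board between -0.07 and 0.08 m and y of case1_center in the frame of board between -0.185 and 0.185 m and z of case2_center in the frame of board between 0.022 and 0.038 m and x of case2_center in the frame of board between -0.07 and 0.08 m and y of case2_center in the frame of board between -0.185 and 0.185 m and z of case3_center in the frame of board between 0.022 and 0.038 m and x of case3_center in the frame of board between -0.07 and 0.08 m and y of case3_center in the frame of board between -0.185 and 0.185 m and z of case4_center in the frame of board between 0.022 and 0.038 m and x of case4_center in the frame of board between -0.07 and 0.08 m and y of case4_center in the frame of board between -0.185 and 0.185 m and horizontal distance between each of tray1_center, tray2_center and stand below 0.007 m and angle between each of tray1_center, tray2_center's own z axis and vertical below 0.05 rad and angle between the x axis of each of tray1_center, tray2_center and the x axis of stand, either way round below 0.12 rad and z of each of tray1_center, tray2_center in the frame of stand below 0.095 m), for 0.2 s.
2. the camera button is pressed fully down (value of joint shutter above 0.006 m), for 0.1 s.
3. the button is released (value of joint shutter below 0.001 m), for 0.1 s.
At the end, for the whole second after the job is handed in: Cases present: on their backs within 0.14 rad, centres 22-38 mm high, -70 to 80 mm along board x, within 185 mm in y. Trays: within 7 mm of the stand axis, level within 0.05 rad, aligned within 0.12, centre points under 95 mm. All below 0.02 m/s, button travel under 1 mm (all of step 1 and linear speed of each of case1, case2, case3, case4, tray1, tray2 below 0.02 m/s and value of joint shutter below 0.001 m); the robot touches nothing.
It fails at once if a case is lifted (centre more than 105 mm above the bench) (height (world z) of any of case1_center, case2_center, case3_center, case4_center above 0.105 m).
It fails at once if a bystander is moved by more than 60 mm (distance of any of grease_jar, driver, spanner, bearing, carton, bush, mug from where it was at the start of the episode above 0.06 m).
Of case1, case2, case3, case4 only 3 to 4 are there at a start; the rules pass over those that are not, and their reading is None.
At some moment in a run one of tray1, tray2 may be knocked a few centimetres aside while the robot is not near it.
It also fails if it takes over 192 s, if anything falls off the work surface, if the arm or the gripper's body presses on something with over 40 N, if the wrist force passes 120 N, or if a joint passes its speed limit or range.

## Working session

There is one attempt and no reset: what is moved stays moved. The work goes in short steps, Python scripts to look and compute and a tool call to move; the robot and the scene stay as the last step left them, time stands still between calls to the robot, and variables do not carry over. Pictures are saved under pics/ and viewed, about 12 in all and at most 16, crops included, and the job is handed in when it is done.

Besides the shell and the picture viewer there is one more tool, called after ">>>" in YAML: its name, and indented under it one key for each argument. servo_tool: Moves the arm, as the interface text tells. Its arguments: {"type":"object","properties":{"increments":{"type":"array"},"grip_force":{"type":"number"}},"required":["increments"]}

```bash
mkdir -p pics; ls
cat > h.py <<'E'
import numpy as np,cv2
from station import manip,eyes,workorder
def shot(cam,name):
    f=eyes.grab_frame(cam); cv2.imwrite(f'pics/{name}.png',cv2.cvtColor(f['color'],cv2.COLOR_RGB2BGR)); np.savez(f'pics/{name}.npz',**{k:np.array(v) for k,v in f.items()}); return f
def load(name): return np.load(f'pics/{name}.npz')
def px2w(f,u,v,z):
    d=np.array(f['orientation'])@np.linalg.inv(f['K'])@np.array([u,v,1.]); o=np.array(f['xyz']); return o+d*(z-o[2])/d[2]
def w2px(f,p):
    c=np.array(f['K'])@(np.array(f['orientation']).T@(np.array(p)-f['xyz'])); return c[:2]/c[2]
def crop(name,out,x0,y0,x1,y1,s):
    im=cv2.imread(f'pics/{name}.png')[y0:y1,x0:x1]; cv2.imwrite(f'pics/{out}.png',cv2.resize(im,None,fx=s,fy=s,interpolation=cv2.INTER_CUBIC))
def st():
    s=manip.get_state(); print(s['time_s'],np.round(s['tool_pos'],4),np.round(s['ee_rot'],3).tolist(),np.round(s['wrist_force'],1),s['finger_gap'],np.round(s['joints'],2))
E
python3 - <<'E'
from h import *
for c in('top','scene'):
    f=shot(c,c+'0'); print(f['K'],f['xyz'],f['orientation'])
st()
E
```

```text
pics
[[480.13193054   0.         320.11281722]
 [  0.         480.13193054 246.57871218]
 [  0.           0.           1.        ]] [ 0.44626911 -0.00990752  1.20053371] [[-1.40734290e-03 -9.96409765e-01  8.46498664e-02]
 [-9.99998965e-01  1.37686767e-03 -4.18394590e-04]
 [ 3.00340791e-04 -8.46503676e-02 -9.96410671e-01]]
[[505.411057     0.         321.68872887]
 [  0.         505.411057   244.88177478]
 [  0.           0.           1.        ]] [ 1.09722879 -0.6172548   1.20591146] [[ 0.76470922  0.51513983 -0.38710561]
 [ 0.64430374 -0.62023731  0.44741298]
 [-0.00961709 -0.59155443 -0.80620771]]
0.1 [ 0.2652 -0.5927  0.2256] [[-0.913, -0.001, 0.409], [-0.409, 0.002, -0.913], [0.0, -1.0, -0.002]] [-1.   0.4  0.1] 0.09302594413403782 [ 1.12  0.62 -0.01  1.42  0.01  1.1  -0.04]
```

View pics/top0.png

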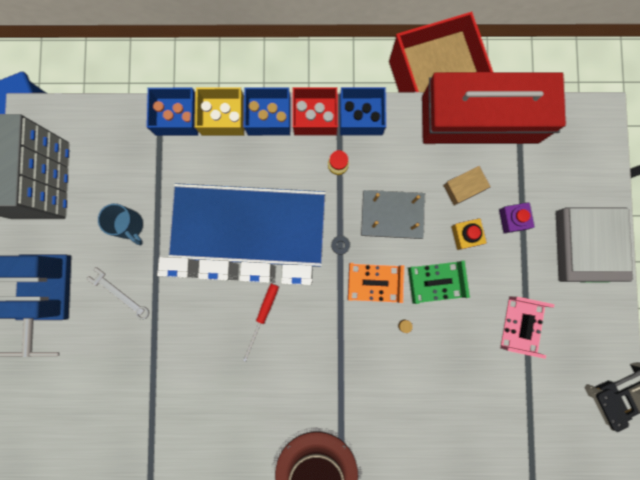

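View pics/scene0.png

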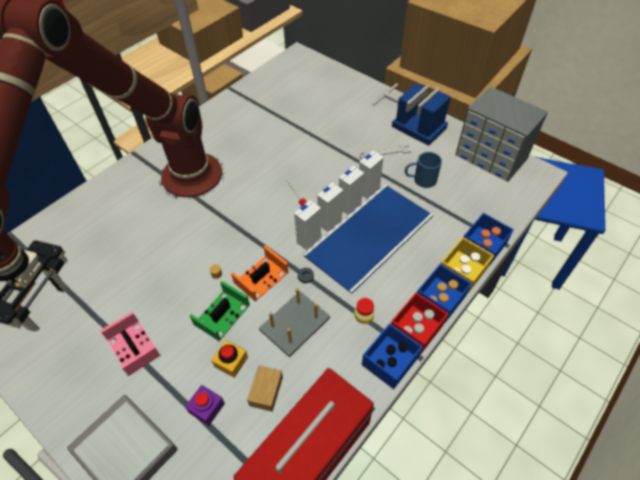

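The top view shows four cases in front of the board (u 160–312, v 258–285), orange tray at (375,283), green at (438,283), stand at (392,214) and yellow console with the red button at (472,233). The pink tray and purple console are decoys. The screwdriver is close in front of the cases (265,305).

Run:
```python
from h import *
crop('top0','c1',335,175,495,310,5)
crop('top0','c2',150,175,345,310,4)
```

```text
(no output)
```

View pics/c1.png

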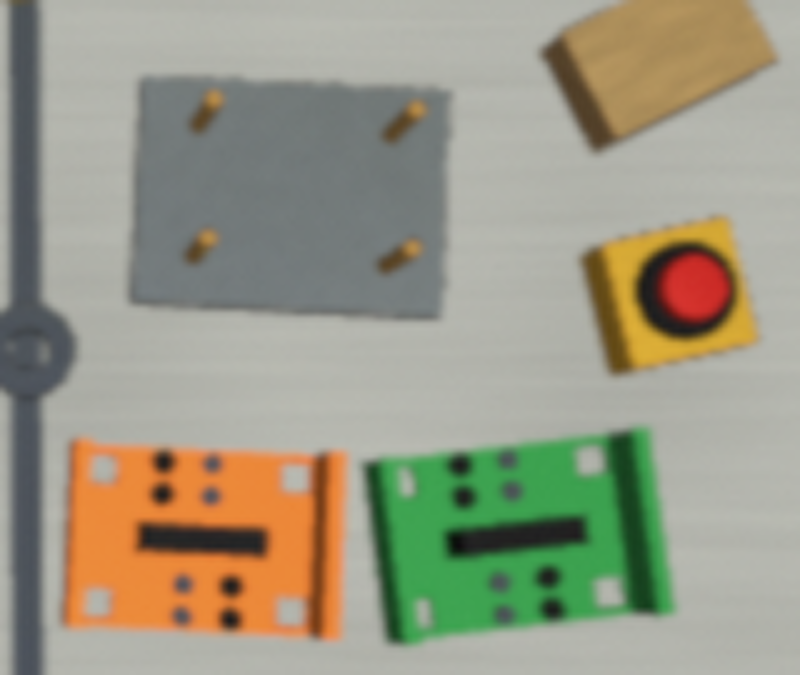

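View pics/c2.png

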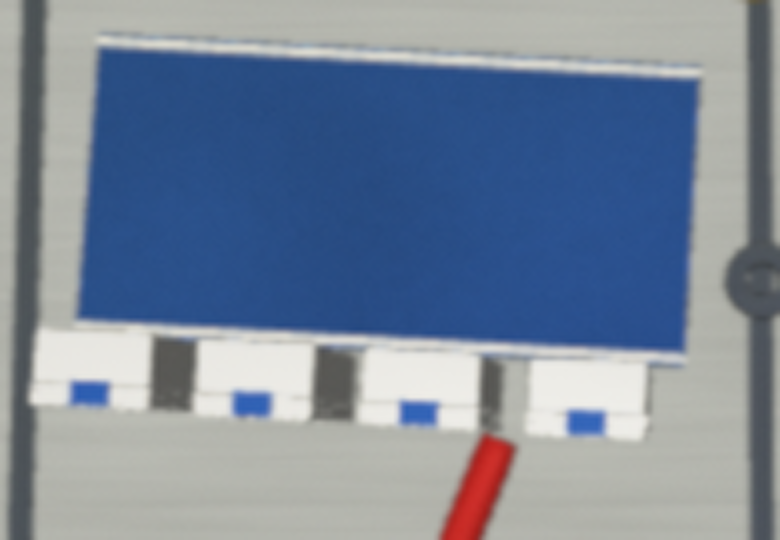

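Run:
```python
from h import *
f=load('top0')
def P(s,x0,y0,u,v,z): return px2w(f,(u+.5)/s-.5+x0,(v+.5)/s-.5+y0,z)[:2]
A=lambda u,v,z:P(5,335,175,u,v,z)
B=lambda u,v,z:P(4,150,175,u,v,z)
def rep(n,ps):
    ps=np.array(ps);print(n,np.round(ps,4).tolist(),'mean',np.round(ps.mean(0),4))
q=[A(*p,.083) for p in((215,98),(418,108),(207,238),(413,248))];rep('posts',q);e=q[0]-q[1]+q[2]-q[3];print(' y-axis yaw',np.degrees(np.arctan2(-e[0],e[1])))
q=[A(*p,.015) for p in((140,77),(450,90),(130,302),(440,318))];rep('base top',q)
q=[A(*p,.005) for p in((103,470),(295,478),(98,602),(291,612))];rep('orange holes',q);e=q[0]-q[1]+q[2]-q[3];print(np.degrees(np.arctan2(-e[0],e[1])),np.linalg.norm(e)/2)
rep('orange fin',[A(*p,.046) for p in((142,537),(268,542))])
q=[A(*p,.005) for p in((590,461),(608,592))];rep('green R holes',q)
q=[A(*p,.046) for p in((462,544),(586,530))];rep('green fin',q);e=q[0]-q[1];print(np.degrees(np.arctan2(-e[0],e[1])))
rep('button',[A(694,286,.068)])
q=[B(*p,.008) for p in((97,38),(702,72),(76,322),(686,362))];rep('board',q);e=q[0]-q[1]+q[2]-q[3];print(np.degrees(np.arctan2(-e[0],e[1])),np.linalg.norm(e)/2)
for i,c in enumerate([((36,327),(152,332),(30,403),(150,410)),((196,338),(314,343),(193,413),(311,420)),((363,345),(480,352),(358,421),(477,429)),((530,358),(648,363),(525,434),(645,440))]):
    rep('case%d'%i,[B(*p,.14) for p in c])
```

```text
posts [[0.665, -0.1461], [0.6601, -0.2417], [0.5984, -0.1416], [0.5936, -0.2382]] mean [ 0.6293 -0.1919]
 y-axis yaw -2.9079337685168207
base top [[0.689, -0.117], [0.6822, -0.272], [0.5757, -0.111], [0.5675, -0.2648]] mean [ 0.6286 -0.1912]
orange holes [[0.4927, -0.0977], [0.4886, -0.1932], [0.4273, -0.0947], [0.4222, -0.1903]] mean [ 0.4577 -0.144 ]
-2.7496229174821356 0.09566763406612344
orange fin [[0.459, -0.1131], [0.4565, -0.1735]] mean [ 0.4577 -0.1433]
green R holes [[0.4968, -0.3403], [0.4319, -0.3476]] mean [ 0.4644 -0.3439]
green fin [[0.4554, -0.2666], [0.462, -0.3262]] mean [ 0.4587 -0.2964]
6.32870939151864
button [[0.5772, -0.3743]] mean [ 0.5772 -0.3743]
board [[0.7061, 0.3579], [0.6838, -0.0232], [0.5268, 0.3666], [0.5013, -0.0129]] mean [0.6045 0.1721]
-3.5841924922298944 0.38106517527468475
case0 [[0.5151, 0.347], [0.5122, 0.2828], [0.4731, 0.3492], [0.4692, 0.2829]] mean [0.4924 0.3155]
case1 [[0.5089, 0.2584], [0.506, 0.1931], [0.4675, 0.2592], [0.4636, 0.1941]] mean [0.4865 0.2262]
case2 [[0.5049, 0.166], [0.5009, 0.1013], [0.463, 0.1682], [0.4585, 0.1026]] mean [0.4818 0.1345]
case3 [[0.4976, 0.0737], [0.4947, 0.0085], [0.4557, 0.0762], [0.4523, 0.0101]] mean [0.4751 0.0421]
```

>>> servo_tool:
  increments:
    - [0, 0, 0, 0.077, -1]
    - [0, 0, 0, 0.077, -1]
    - [0, 0, 0, 0.077, -1]
    - [0, 0, 0, 0.077, -1]
    - [-0.041, 0, -0.0885, 0, -1]
    - [-0.041, 0, -0.0885, 0, -1]
    - [-0.041, 0, -0.0885, 0, -1]
    - [-0.041, 0, -0.0885, 0, -1]
    - [-0.041, 0, -0.0885, 0, -1]
    - [-0.041, 0, -0.0885, 0, -1]
    - [-0.041, 0, -0.0885, 0, -1]
    - [-0.041, 0, -0.0885, 0, -1]
    - [0, 0, 0, 0, -1]
  grip_force: 20

```text
time_s: 1.4
tool_pos: [0.4607, -0.2414, 0.218]
ee_rot: [[-0.996, -0.011, -0.088], [0.087, 0.013, -0.996], [0.012, -1.0, -0.012]]
wrist_force: [-0.3, -0.6, -0.2]
finger_gap: 0.0008
```

```bash
cat >> h.py <<'E'
def inc(target,zyaw=None,p=None,R=None):
    s=manip.get_state(); R=np.array(s['ee_rot']); p=np.array(s['tool_pos'])
    d=R.T@(np.array(target)-p)/.5; y=np.degrees(np.arctan2(R[1,2],R[0,2]))
    sp=0 if zyaw is None else -(((zyaw-y+180)%360)-180)/90
    print('tot inc',np.round(d,4),'spin',round(sp,4),'rows>=',np.ceil(max(np.linalg.norm(d)/.1,abs(sp)/.0954)),'zyaw',round(y,2))
E
python3 - <<'E'
from h import *
inc((.430,.045,.20),-93.6)
E
```

```text
tot inc [ 0.1109  0.0442 -0.5648] spin -0.0158 rows>= 6.0 zyaw -95.02
```

>>> servo_tool:
  increments:
    - [0.014, 0.005, -0.0706, -0.016, -1]
    - [0.014, 0.005, -0.0706, 0, -1]
    - [0.014, 0.005, -0.0706, 0, -1]
    - [0.014, 0.005, -0.0706, 0, -1]
    - [0.014, 0.005, -0.0706, 0, -1]
    - [0.014, 0.005, -0.0706, 0, -1]
    - [0.014, 0.005, -0.0706, 0, -1]
    - [0.014, 0.005, -0.0706, 0, -1]
    - [0, 0, 0, 0, -1]
    - [0, 0, 0, 0, -1]

```text
time_s: 2.4
tool_pos: [0.4199, 0.0524, 0.1984]
ee_rot: [[-0.998, -0.015, -0.06], [0.06, 0.01, -0.998], [0.016, -1.0, -0.009]]
wrist_force: [0.4, 0.2, 0.6]
finger_gap: 0.0004
```

Run:
```python
from h import *
st()
inc((.430,.045,.133),-93.6)
```

```text
2.4 [0.4199 0.0524 0.1984] [[-0.998, -0.015, -0.06], [0.06, 0.01, -0.998], [0.016, -1.0, -0.009]] [0.4 0.2 0.6] 0.0003680646329456583 [-0.17  0.31  0.01  2.07 -0.02  0.77 -1.78]
tot inc [-0.0231  0.1303  0.0147] spin 0.0016 rows>= 2.0 zyaw -93.46
```

>>> servo_tool:
  increments:
    - [-0.006, 0.033, 0.004, 0, -1]
    - [-0.006, 0.033, 0.004, 0, -1]
    - [-0.006, 0.033, 0.004, 0, -1]
    - [-0.006, 0.033, 0.003, 0, -1]
    - [0, 0, 0, 0, -1]
    - [-0.01, 0, 0, 0, -1]
    - [-0.01, 0, 0, 0, -1]
    - [-0.01, 0, 0, 0, -1]
    - [-0.01, 0, 0, 0, -1]
    - [-0.01, 0, 0, 0, -1]
    - [-0.01, 0, 0, 0, -1]

```text
time_s: 3.5
tool_pos: [0.4656, 0.0328, 0.1329]
ee_rot: [[-0.997, -0.009, -0.075], [0.075, 0.007, -0.997], [0.01, -1.0, -0.006]]
wrist_force: [-0.7, -0.1, -0.9]
finger_gap: 0.0002
```

Run:
```python
from h import *
st()
shot('scene','s1'); crop('s1','s1c',220,120,460,300,3)
```

```text
3.5 [0.4656 0.0328 0.1329] [[-0.997, -0.009, -0.075], [0.075, 0.007, -0.997], [0.01, -1.0, -0.006]] [-0.7 -0.1 -0.9] 0.00017822694817058547 [-0.12  0.47  0.01  2.04 -0.02  0.63 -1.74]
```

View pics/s1c.png

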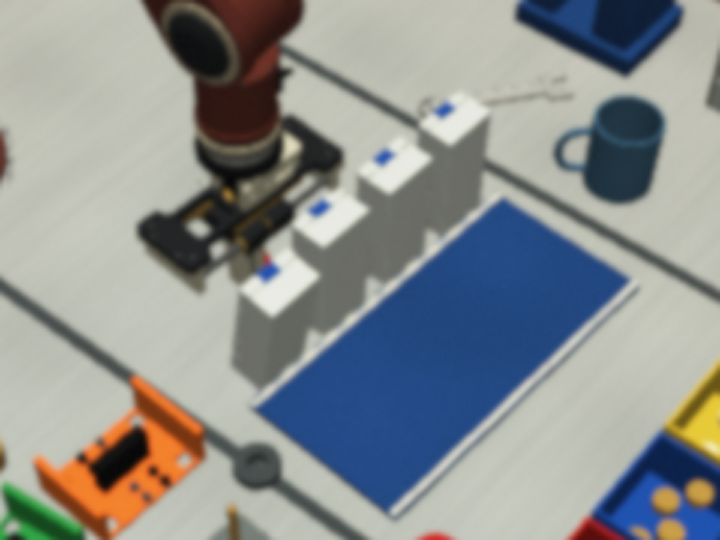

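The gripper has just reached the front of the right-hand case, and all four are still standing. It sits about 9 mm off centre in y, so I'll recentre it and push.

>>> servo_tool:
  increments:
    - [0.01, 0, -0.008, 0, -1]
    - [0.01, 0, -0.008, 0, -1]
    - [-0.008, 0, -0.002, 0, -1]
    - [-0.01, 0, 0, 0, -1]
    - [-0.01, 0, 0, 0, -1]
    - [-0.01, 0, 0, 0, -1]
    - [-0.01, 0, 0, 0, -1]
    - [-0.01, 0, 0, 0, -1]

```text
time_s: 4.35
tool_pos: [0.4878, 0.0414, 0.1328]
ee_rot: [[-0.997, -0.007, -0.074], [0.074, 0.007, -0.997], [0.008, -1.0, -0.006]]
wrist_force: [-0.4, -0.7, 0.6]
finger_gap: 0.0002
```

>>> servo_tool:
  increments:
    - [-0.01, 0, 0, 0, -1]
    - [-0.01, 0, 0, 0, -1]
    - [-0.01, 0, 0, 0, -1]
    - [-0.01, 0, 0, 0, -1]
    - [-0.01, 0, 0, 0, -1]

```text
time_s: 4.85
tool_pos: [0.5156, 0.0391, 0.1324]
ee_rot: [[-0.997, -0.007, -0.075], [0.075, 0.007, -0.997], [0.007, -1.0, -0.006]]
wrist_force: [-0.2, 0.1, -0.2]
finger_gap: 0.0004
```

Run:
```python
from h import *
st()
shot('scene','s2'); crop('s2','s2c',220,120,460,300,3)
```

```text
4.85 [0.5156 0.0391 0.1324] [[-0.997, -0.007, -0.075], [0.075, 0.007, -0.997], [0.007, -1.0, -0.006]] [-0.2  0.1 -0.2] 0.00038400790094889796 [-0.12  0.53  0.01  1.91 -0.02  0.7  -1.74]
```

View pics/s2c.png

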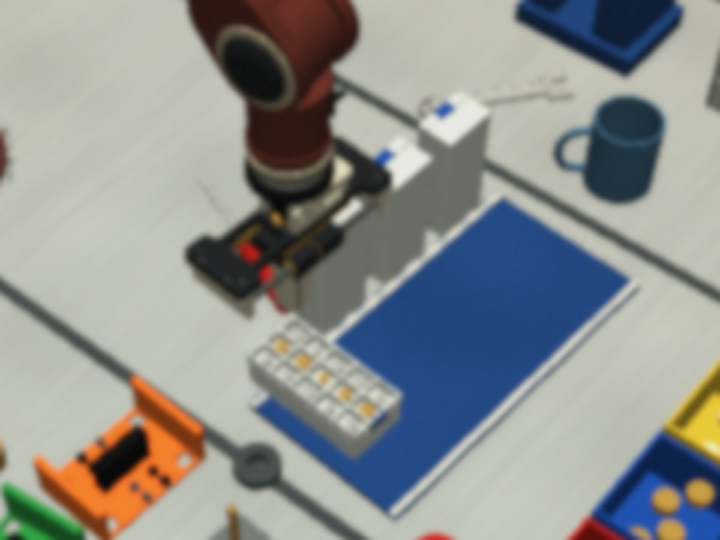

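The first case lies on the board. Same recipe for the next one.

Run:
```python
from h import *
inc((.436,.046,.133),-93.6)
inc((.436,.138,.133),-93.6)
```

```text
tot inc [ 1.622e-01 -1.000e-04 -1.900e-03] spin -0.0078 rows>= 2.0 zyaw -94.3
tot inc [ 0.176   0.0012 -0.1854] spin -0.0078 rows>= 3.0 zyaw -94.3
```

>>> servo_tool:
  increments:
    - [0.05, 0, 0, -0.008, -1]
    - [0.05, 0, 0, 0, -1]
    - [0.05, 0, 0, 0, -1]
    - [0.01, 0, 0, 0, -1]
    - [0.004, 0, -0.045, 0, -1]
    - [0.004, 0, -0.045, 0, -1]
    - [0.004, 0, -0.045, 0, -1]
    - [0.004, 0, -0.045, 0, -1]
    - [0, 0, 0, 0, -1]

```text
time_s: 5.8
tool_pos: [0.4391, 0.1374, 0.1343]
ee_rot: [[-0.998, 0.004, -0.066], [0.066, 0.008, -0.998], [-0.003, -1.0, -0.008]]
wrist_force: [0.2, 0.2, 0.7]
finger_gap: 0.0005
```

Run:
```python
from h import *
inc((.436,.138,.133),-93.6);st()
```

```text
tot inc [ 0.0062  0.0026 -0.0007] spin -0.0023 rows>= 1.0 zyaw -93.81
5.8 [0.4391 0.1374 0.1343] [[-0.998, 0.004, -0.066], [0.066, 0.008, -0.998], [-0.003, -1.0, -0.008]] [0.2 0.2 0.7] 0.0004886913511018322 [-0.36  0.46  0.02  2.07 -0.03  0.61 -1.96]
```

>>> servo_tool:
  increments:
    - [-0.01, 0, 0, -0.002, -1]
    - [-0.01, 0, 0, 0, -1]
    - [-0.01, 0, 0, 0, -1]
    - [-0.01, 0, 0, 0, -1]
    - [-0.01, 0, 0, 0, -1]
    - [-0.01, 0, 0, 0, -1]
    - [-0.01, 0, 0, 0, -1]
    - [-0.01, 0, 0, 0, -1]
    - [-0.01, 0, 0, 0, -1]
    - [-0.01, 0, 0, 0, -1]
    - [-0.01, 0, 0, 0, -1]
    - [-0.01, 0, 0, 0, -1]
    - [-0.01, 0, 0, 0, -1]
    - [-0.01, 0, 0, 0, -1]
    - [-0.01, 0, 0, 0, -1]
    - [-0.01, 0, 0, 0, -1]

```text
time_s: 7.4
tool_pos: [0.5279, 0.1262, 0.1344]
ee_rot: [[-0.998, 0.005, -0.07], [0.07, 0.005, -0.998], [-0.005, -1.0, -0.006]]
wrist_force: [-0.9, 0.7, 1.1]
finger_gap: 0.0002
```

Run:
```python
from h import *
inc((.441,.138,.133),-93.6)
inc((.441,.228,.133),-93.6);st()
shot('top','t2')
crop('t2','t2c',150,160,350,310,4)
```

```text
tot inc [ 0.175   0.0022 -0.0113] spin -0.0047 rows>= 2.0 zyaw -94.03
tot inc [ 0.1876  0.0031 -0.1909] spin -0.0047 rows>= 3.0 zyaw -94.03
7.4 [0.5279 0.1262 0.1344] [[-0.998, 0.005, -0.07], [0.07, 0.005, -0.998], [-0.005, -1.0, -0.006]] [-0.9  0.7  1.1] 0.00020773598907679688 [-0.29  0.56  0.02  1.85 -0.02  0.73 -1.89]
```

View pics/t2c.png

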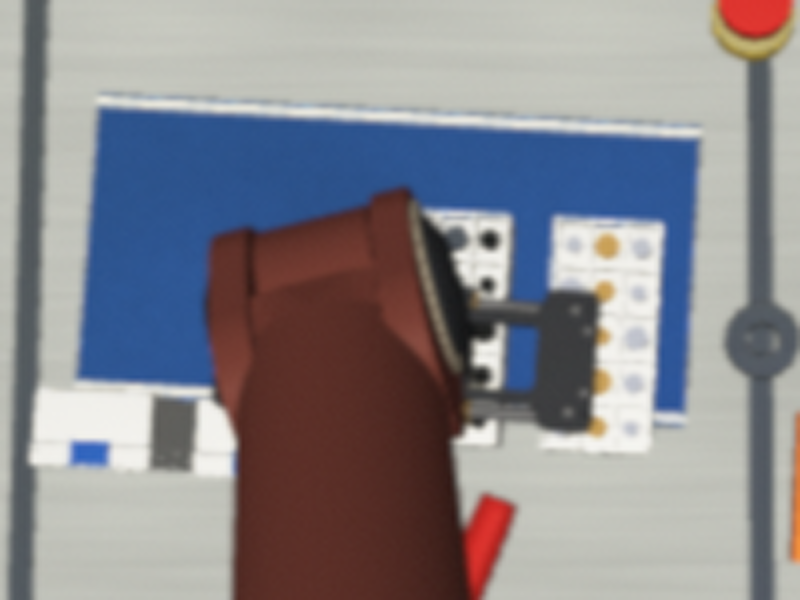

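Two cases are down and lie straight. Next is case 3 of the row.

>>> servo_tool:
  increments:
    - [0.05, 0, 0, -0.005, -1]
    - [0.05, 0, 0, 0, -1]
    - [0.05, 0, 0, 0, -1]
    - [0.02, 0, 0, 0, -1]
    - [0.003, 0, -0.047, 0, -1]
    - [0.003, 0, -0.047, 0, -1]
    - [0.003, 0, -0.047, 0, -1]
    - [0.003, 0, -0.047, 0, -1]
    - [0, 0, 0, 0, -1]

```text
time_s: 8.35
tool_pos: [0.4466, 0.2285, 0.1351]
ee_rot: [[-0.998, 0.013, -0.068], [0.068, 0.007, -0.998], [-0.013, -1.0, -0.007]]
wrist_force: [0.2, -0.6, 0.0]
finger_gap: 0.0003
```

Run:
```python
from h import *
inc((.441,.231,.133),-93.6);st()
```

```text
tot inc [ 0.0116  0.004  -0.0043] spin -0.0031 rows>= 1.0 zyaw -93.88
8.35 [0.4466 0.2285 0.1351] [[-0.998, 0.013, -0.068], [0.068, 0.007, -0.998], [-0.013, -1.0, -0.007]] [ 0.2 -0.6  0. ] 0.0003043103591103412 [-0.54  0.5   0.03  1.97 -0.03  0.65 -2.13]
```

>>> servo_tool:
  increments:
    - [-0.01, 0.001, -0.003, -0.003, -1]
    - [-0.01, 0.001, -0.001, 0, -1]
    - [-0.01, 0, -0.001, 0, -1]
    - [-0.01, 0, -0.001, 0, -1]
    - [-0.01, 0, 0, 0, -1]
    - [-0.01, 0, 0, 0, -1]
    - [-0.01, 0, 0, 0, -1]
    - [-0.01, 0, 0, 0, -1]
    - [-0.01, 0, 0, 0, -1]
    - [-0.01, 0, 0, 0, -1]
    - [-0.01, 0, 0, 0, -1]
    - [-0.01, 0, 0, 0, -1]
    - [-0.01, 0, 0, 0, -1]
    - [-0.01, 0, 0, 0, -1]
    - [-0.01, 0, 0, 0, -1]
    - [-0.01, 0, 0, 0, -1]

```text
time_s: 9.95
tool_pos: [0.5354, 0.2197, 0.1349]
ee_rot: [[-0.997, 0.014, -0.07], [0.07, 0.003, -0.998], [-0.013, -1.0, -0.004]]
wrist_force: [0.1, -0.3, -0.3]
finger_gap: 0.0005
```

>>> servo_tool:
  increments:
    - [0.05, 0, 0, -0.005, -1]
    - [0.05, 0, 0, 0, -1]
    - [0.05, 0, 0, 0, -1]
    - [0.02, 0, 0, 0, -1]
    - [0.003, 0, -0.047, 0, -1]
    - [0.003, 0, -0.047, 0, -1]
    - [0.003, 0, -0.047, 0, -1]
    - [0.003, 0, -0.047, 0, -1]
    - [0, 0, 0, 0, -1]

```text
time_s: 10.85
tool_pos: [0.4552, 0.3218, 0.1345]
ee_rot: [[-0.997, 0.021, -0.068], [0.068, 0.004, -0.998], [-0.021, -1.0, -0.006]]
wrist_force: [-0.3, 0.6, 0.2]
finger_gap: 0.001
```

Run:
```python
from h import *
inc((.446,.319,.133),-93.6);st()
```

```text
tot inc [0.018  0.0026 0.0068] spin -0.0034 rows>= 1.0 zyaw -93.9
10.85 [0.4552 0.3218 0.1345] [[-0.997, 0.021, -0.068], [0.068, 0.004, -0.998], [-0.021, -1.0, -0.006]] [-0.3  0.6  0.2] 0.0009871962169670837 [-0.69  0.57  0.05  1.82 -0.03  0.73 -2.27]
```

>>> servo_tool:
  increments:
    - [-0.01, 0.001, 0.002, -0.003, -1]
    - [-0.01, 0.001, 0.001, 0, -1]
    - [-0.01, 0, 0, 0, -1]
    - [-0.01, 0, 0, 0, -1]
    - [-0.01, 0, 0, 0, -1]
    - [-0.01, 0, 0, 0, -1]
    - [-0.01, 0, 0, 0, -1]
    - [-0.01, 0, 0, 0, -1]
    - [-0.01, 0, 0, 0, -1]
    - [-0.01, 0, 0, 0, -1]
    - [-0.01, 0, 0, 0, -1]
    - [-0.01, 0, 0, 0, -1]
    - [-0.01, 0, 0, 0, -1]
    - [-0.01, 0, 0, 0, -1]
    - [-0.01, 0, 0, 0, -1]

```text
time_s: 12.35
tool_pos: [0.5389, 0.3081, 0.1349]
ee_rot: [[-0.997, 0.022, -0.07], [0.07, -0.001, -0.998], [-0.022, -1.0, -0.001]]
wrist_force: [-0.1, 0.1, -0.4]
finger_gap: 0.0002
```

>>> servo_tool:
  increments:
    - [0.05, -0.03, 0, 0, -1]
    - [0.05, -0.03, 0, 0, -1]
    - [0, -0.03, 0.08, 0, -1]
    - [0, -0.03, 0.08, 0, -1]
    - [0, 0, 0.08, -0.09, 0]
    - [0, 0, 0.08, -0.09, 0]
    - [0, 0, 0.08, -0.09, 0]
    - [0, 0, 0, -0.09, 0]
    - [0, 0, 0, -0.09, 0]
    - [0, 0, 0, -0.09, 0]
    - [0, 0, 0, -0.09, 0]
    - [0, 0, 0, -0.09, 0]
    - [0, 0, 0, -0.09, 0]
    - [0, 0, 0, -0.09, 0]
    - [0, 0, 0, -0.09, 0]
    - [0, 0, 0, 0, 0]

```text
time_s: 13.95
tool_pos: [0.4952, 0.1039, 0.1974]
ee_rot: [[-0.025, 0.029, 0.999], [-1.0, -0.002, -0.025], [0.001, -1.0, 0.029]]
wrist_force: [-0.5, -0.1, -0.0]
finger_gap: 0.0465
```

Run:
```python
from h import *
st(); shot('scene','s3'); 
shot('top','t3'); crop('t3','t3c',150,160,350,310,4)
```

```text
13.95 [0.4952 0.1039 0.1974] [[-0.025, 0.029, 0.999], [-1.0, -0.002, -0.025], [0.001, -1.0, 0.029]] [-0.5 -0.1 -0. ] 0.04646943658361355 [ 0.01  0.44 -0.38  1.89  0.23  0.83 -0.51]
```

View pics/s3.png

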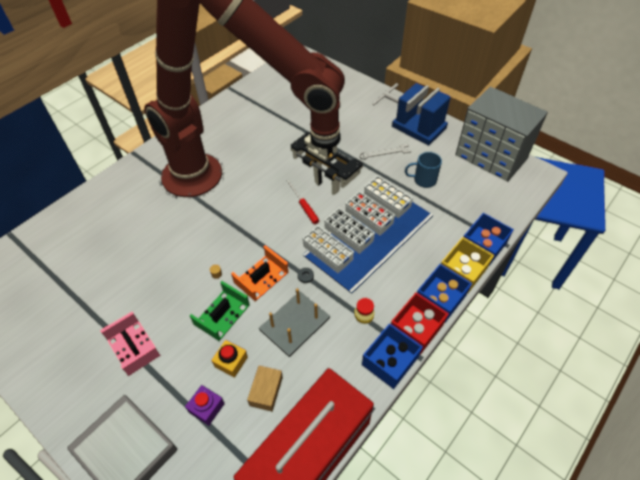

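All four cases lie on their backs on the board, and the trays look untouched. I'll check the trays by image difference, then go for the orange one.

Run:
```python
from h import *
a=cv2.imread('pics/top0.png').astype(int);b=cv2.imread('pics/t3.png').astype(int)
d=np.abs(a-b).max(2)
print('orange',d[258:308,345:408].max(),'green',d[258:308,408:470].max(), 'stand',d[185:240,358:428].max())
inc((.4577,-.1435,.15),-2.75)
```

```text
orange 13 green 12 stand 12
tot inc [ 0.4967  0.0935 -0.0636] spin 0.0125 rows>= 6.0 zyaw -1.62
```

>>> servo_tool:
  increments:
    - [0.071, 0.0134, -0.009, 0.0125, 0]
    - [0.071, 0.0134, -0.009, 0, 0]
    - [0.071, 0.0134, -0.009, 0, 0]
    - [0.071, 0.0134, -0.009, 0, 0]
    - [0.071, 0.0134, -0.009, 0, 0]
    - [0.071, 0.0134, -0.009, 0, 0]
    - [0.071, 0.0134, -0.009, 0, 0]
    - [0, 0, 0, 0, 0]

```text
time_s: 14.85
tool_pos: [0.4545, -0.1493, 0.1486]
ee_rot: [[-0.065, 0.036, 0.997], [-0.998, -0.001, -0.065], [-0.002, -0.999, 0.036]]
wrist_force: [-1.1, 0.1, -0.1]
finger_gap: 0.0466
```

Run:
```python
from h import *
inc((.4577,-.1435,.07),-2.75);st()
```

```text
tot inc [-0.0118  0.1573  0.    ] spin -0.0112 rows>= 2.0 zyaw -3.76
14.85 [ 0.4545 -0.1493  0.1486] [[-0.065, 0.036, 0.997], [-0.998, -0.001, -0.065], [-0.002, -0.999, 0.036]] [-1.1  0.1 -0.1] 0.04655667450464066 [ 0.52  0.47 -0.35  2.02  0.24  0.65 -0.04]
```

>>> servo_tool:
  increments:
    - [-0.004, 0.04, 0, -0.011, 0]
    - [-0.004, 0.04, 0, 0, 0]
    - [-0.004, 0.04, 0, 0, 0]
    - [0, 0.036, 0, 0, 0]
    - [0, 0, 0, 0, 0]

```text
time_s: 15.35
tool_pos: [0.461, -0.1434, 0.0699]
ee_rot: [[-0.061, 0.042, 0.997], [-0.998, -0.003, -0.061], [0.0, -0.999, 0.042]]
wrist_force: [-0.1, 0.5, 1.0]
finger_gap: 0.0464
```

Run:
```python
from h import *
inc((.4577,-.1435,.024),-2.75);st()
```

```text
tot inc [ 0.0005  0.0915 -0.0105] spin -0.0086 rows>= 1.0 zyaw -3.52
15.35 [ 0.461  -0.1434  0.0699] [[-0.061, 0.042, 0.997], [-0.998, -0.003, -0.061], [0.0, -0.999, 0.042]] [-0.1  0.5  1. ] 0.046411562538954204 [ 0.44  0.6  -0.26  2.09  0.33  0.45 -0.13]
```

>>> servo_tool:
  increments:
    - [0, 0.031, -0.0035, -0.009, 0]
    - [0, 0.03, -0.0035, 0, 0]
    - [0, 0.03, -0.0035, 0, 0]
    - [0, 0, 0, 0, 0]

```text
time_s: 15.75
tool_pos: [0.4618, -0.1416, 0.0264]
ee_rot: [[-0.049, 0.049, 0.998], [-0.999, -0.004, -0.049], [0.002, -0.999, 0.049]]
wrist_force: [-0.4, -1.0, 0.1]
finger_gap: 0.0462
```

>>> servo_tool:
  increments:
    - [0, 0, 0, 0, -1]
    - [0, 0, 0, 0, -1]
    - [0, 0, 0, 0, -1]
    - [0, 0, 0, 0, -1]
    - [0, 0, 0, 0, -1]
    - [0, 0, 0, 0, -1]
  grip_force: 25

```text
time_s: 16.35
tool_pos: [0.4634, -0.1414, 0.0306]
ee_rot: [[-0.051, 0.053, 0.997], [-0.999, -0.006, -0.051], [0.004, -0.999, 0.053]]
wrist_force: [-0.6, -0.8, 1.3]
finger_gap: 0.0143
```

Run:
```python
from h import *
inc((.4577,-.1435,.19),-2.75);st()
```

```text
tot inc [ 0.0058 -0.3189  0.0058] spin -0.0018 rows>= 4.0 zyaw -2.91
16.35 [ 0.4634 -0.1414  0.0306] [[-0.051, 0.053, 0.997], [-0.999, -0.006, -0.051], [0.004, -0.999, 0.053]] [-0.6 -0.8  1.3] 0.014276017294245118 [ 0.39  0.67 -0.2   2.12  0.37  0.33 -0.17]
```

>>> servo_tool:
  increments:
    - [0, -0.04, 0, 0, -1]
    - [0, -0.05, 0, 0, -1]
    - [0, -0.05, 0, 0, -1]
    - [0, -0.05, 0, 0, -1]
    - [0, -0.05, 0, 0, -1]
    - [0, -0.03, 0, 0, -1]
    - [0, 0, 0, 0, -1]

```text
time_s: 17.05
tool_pos: [0.4552, -0.1407, 0.1682]
ee_rot: [[-0.051, 0.051, 0.997], [-0.999, -0.005, -0.051], [0.002, -0.999, 0.051]]
wrist_force: [0.9, -0.2, -2.6]
finger_gap: 0.0136
```

Run:
```python
from h import *
inc((.6293,-.1899,.16),-2.75);st()
```

```text
tot inc [0.0803 0.0346 0.3514] spin -0.0021 rows>= 4.0 zyaw -2.94
17.05 [ 0.4552 -0.1407  0.1682] [[-0.051, 0.051, 0.997], [-0.999, -0.005, -0.051], [0.002, -0.999, 0.051]] [ 0.9 -0.2 -2.6] 0.013631871926354185 [ 0.53  0.43 -0.37  2.02  0.23  0.68 -0.04]
```

>>> servo_tool:
  increments:
    - [0.0134, 0.004, 0.058, -0.002, -1]
    - [0.0134, 0.004, 0.058, 0, -1]
    - [0.0134, 0.004, 0.058, 0, -1]
    - [0.0134, 0.004, 0.058, 0, -1]
    - [0.0134, 0.004, 0.058, 0, -1]
    - [0.0134, 0.004, 0.058, 0, -1]
    - [0, 0, 0, 0, -1]

```text
time_s: 17.75
tool_pos: [0.6268, -0.1913, 0.1522]
ee_rot: [[-0.049, 0.035, 0.998], [-0.999, -0.004, -0.049], [0.002, -0.999, 0.035]]
wrist_force: [-1.0, 0.5, -2.6]
finger_gap: 0.0139
```

Run:
```python
from h import *
inc((.6293,-.1899,.16),-2.75);st()
```

```text
tot inc [-0.003  -0.0154  0.0055] spin -0.0006 rows>= 1.0 zyaw -2.8
17.75 [ 0.6268 -0.1913  0.1522] [[-0.049, 0.035, 0.998], [-0.999, -0.004, -0.049], [0.002, -0.999, 0.035]] [-1.   0.5 -2.6] 0.01387531686393594 [ 0.46  0.7  -0.34  1.52  0.26  0.93 -0.01]
```

>>> servo_tool:
  increments:
    - [-0.002, 0.02, 0.003, 0, -1]
    - [-0.001, 0.02, 0.002, 0, -1]
    - [0, 0.008, 0, 0, -1]
    - [0, 0, 0, 0, -1]

```text
time_s: 18.15
tool_pos: [0.6256, -0.1886, 0.1208]
ee_rot: [[-0.048, 0.024, 0.999], [-0.999, -0.001, -0.048], [0.0, -1.0, 0.024]]
wrist_force: [-0.8, 0.7, -1.6]
finger_gap: 0.0141
```

Run:
```python
from h import *
st(); f=shot('scene','s4'); crop('s4','s4c',225,230,365,370,5)
T=load('top0')
def P(u,v,z): return px2w(T,(u+.5)/5-.5+335,(v+.5)/5-.5+175,z)
for p in((215,98),(418,108),(207,238),(413,248)):
    w=P(*p,.083); print(np.round(w,4), (w2px(f,[*w[:2],.085])-[225,230])*5, (w2px(f,[*w[:2],.015])-[225,230])*5)
```

```text
18.15 [ 0.6256 -0.1886  0.1208] [[-0.048, 0.024, 0.999], [-0.999, -0.001, -0.048], [0.0, -1.0, 0.024]] [-0.8  0.7 -1.6] 0.01405133758716451 [ 0.45  0.74 -0.33  1.55  0.28  0.88 -0.02]
[ 0.665  -0.1461  0.083 ] [451.49499951 366.53475607] [454.11349612 432.40894433]
[ 0.6601 -0.2417  0.083 ] [317.30889565 491.82496119] [325.84696946 554.32554397]
[ 0.5984 -0.1416  0.083 ] [359.60865102 288.78322879] [365.96996631 356.52985967]
[ 0.5936 -0.2382  0.083 ] [224.1805906  410.13684778] [236.50982362 474.82725033]
```

View pics/s4c.png

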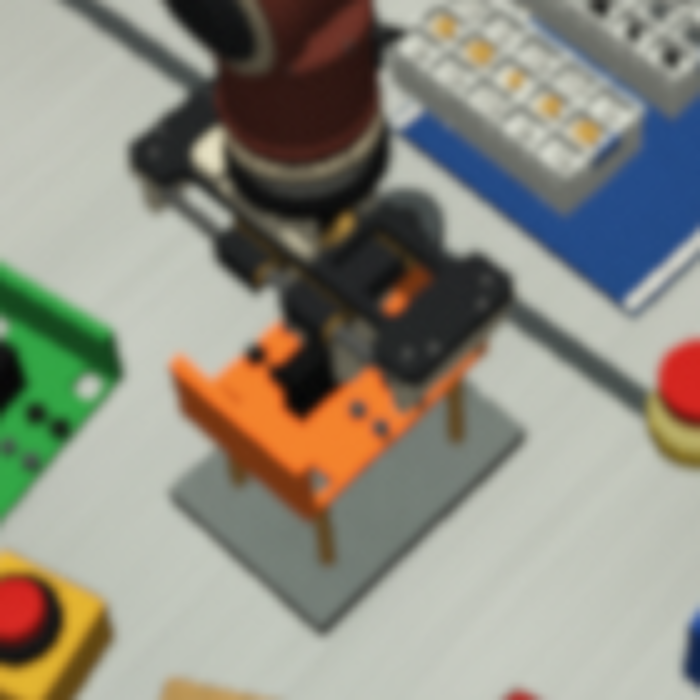

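>>> servo_tool:
  increments:
    - [0, 0.008, 0.002, 0, -1]
    - [0, 0.008, 0, 0, -1]
    - [0, 0.008, 0, 0, -1]
    - [0, 0.008, 0, 0, -1]
    - [0, 0, 0, 0, -1]

```text
time_s: 18.7
tool_pos: [0.6273, -0.1889, 0.1055]
ee_rot: [[-0.048, 0.026, 0.998], [-0.999, -0.002, -0.048], [0.001, -1.0, 0.026]]
wrist_force: [-0.9, 1.7, -2.2]
finger_gap: 0.0138
```

Run:
```python
from h import *
st(); f=shot('scene','s5'); crop('s5','s5c',245,265,345,365,7)
```

```text
18.7 [ 0.6273 -0.1889  0.1055] [[-0.048, 0.026, 0.998], [-0.999, -0.002, -0.048], [0.001, -1.0, 0.026]] [-0.9  1.7 -2.2] 0.013785707072222354 [ 0.44  0.75 -0.32  1.56  0.29  0.85 -0.03]
```

View pics/s5c.png

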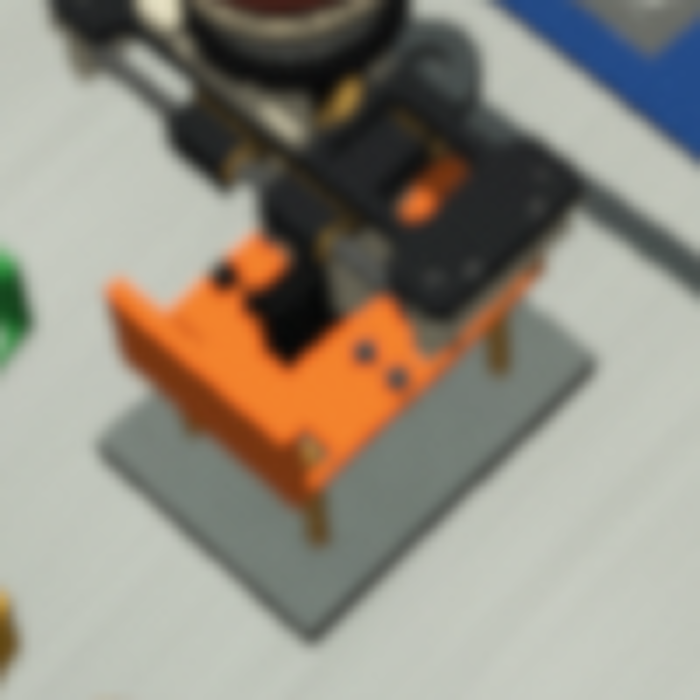

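The post shows inside the near hole at (312,450), so the tray is on target. I'll keep lowering.

>>> servo_tool:
  increments:
    - [0, 0.009, 0, 0, -1]
    - [0, 0.009, 0, 0, -1]
    - [0, 0.009, 0, 0, -1]
    - [0, 0.009, 0, 0, -1]
    - [0, 0.009, 0, 0, -1]

```text
time_s: 19.25
tool_pos: [0.629, -0.1893, 0.0825]
ee_rot: [[-0.048, 0.029, 0.998], [-0.999, -0.003, -0.048], [0.002, -1.0, 0.029]]
wrist_force: [1.0, -0.4, -2.3]
finger_gap: 0.0137
```

Run:
```python
from h import *
st()
```

```text
19.25 [ 0.629  -0.1893  0.0825] [[-0.048, 0.029, 0.998], [-0.999, -0.003, -0.048], [0.002, -1.0, 0.029]] [ 1.  -0.4 -2.3] 0.01366649143369529 [ 0.44  0.78 -0.31  1.57  0.3   0.8  -0.04]
```

>>> servo_tool:
  increments:
    - [0, 0.009, -0.001, 0, -1]
    - [0, 0.009, -0.001, 0, -1]
    - [0, 0.009, -0.001, 0, -1]
    - [0, 0.009, -0.001, 0, -1]
    - [0, 0.009, -0.001, 0, -1]
    - [0, 0.008, 0, 0, -1]

```text
time_s: 19.85
tool_pos: [0.627, -0.1892, 0.0531]
ee_rot: [[-0.048, 0.029, 0.998], [-0.999, -0.003, -0.048], [0.001, -1.0, 0.029]]
wrist_force: [-0.0, 0.2, -2.3]
finger_gap: 0.0141
```

>>> servo_tool:
  increments:
    - [0, 0.006, 0, 0, -1]
    - [0, 0.006, 0, 0, -1]
    - [0, 0.006, 0, 0, -1]

```text
time_s: 20.15
tool_pos: [0.628, -0.1892, 0.0451]
ee_rot: [[-0.048, 0.029, 0.998], [-0.999, -0.003, -0.048], [0.002, -1.0, 0.03]]
wrist_force: [-6.0, 0.9, 23.3]
finger_gap: 0.0143
```

>>> servo_tool:
  increments:
    - [0, 0.004, 0, 0, -1]
    - [0, 0.003, 0, 0, -1]

```text
time_s: 20.35
tool_pos: [0.6278, -0.1892, 0.0454]
ee_rot: [[-0.048, 0.028, 0.998], [-0.999, -0.005, -0.048], [0.003, -1.0, 0.028]]
wrist_force: [-1.8, 1.2, 5.9]
finger_gap: 0.0139
```

>>> servo_tool:
  increments:
    - [0, 0, 0, 0, -0.3]
    - [0, 0, 0, 0, -0.3]
    - [0, 0, 0, 0, -0.3]
    - [0, 0, 0, 0, -0.3]
    - [0, -0.02, 0, 0, -0.3]
    - [0, -0.05, 0, 0, 0]
    - [0, -0.06, 0, 0, 0]
    - [0, -0.06, 0, 0, 0]
    - [0, -0.05, 0, 0, 0]
    - [0, 0, 0, 0, 0]

```text
time_s: 21.35
tool_pos: [0.6258, -0.1885, 0.1728]
ee_rot: [[-0.048, 0.032, 0.998], [-0.999, -0.005, -0.048], [0.003, -0.999, 0.033]]
wrist_force: [-0.1, -0.1, 0.5]
finger_gap: 0.0469
```

Run:
```python
from h import *
st();inc((.46,-.2964,.14),6.6)
f=shot('top','t5')
a=cv2.imread('pics/top0.png').astype(int);b=cv2.imread('pics/t5.png').astype(int)
d=np.abs(a-b).max(2)
print('green',d[258:308,408:470].max())
```

```text
21.35 [ 0.6258 -0.1885  0.1728] [[-0.048, 0.032, 0.998], [-0.999, -0.005, -0.048], [0.003, -0.999, 0.033]] [-0.1 -0.1  0.5] 0.046869757774186 [ 0.46  0.68 -0.34  1.5   0.26  0.97 -0.  ]
tot inc [ 0.2312  0.0559 -0.3229] spin -0.1038 rows>= 5.0 zyaw -2.74
green 176
```

Run:
```python
from h import *
crop('t5','t5c',335,175,495,310,5)
```

```text
(no output)
```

View pics/t5c.png

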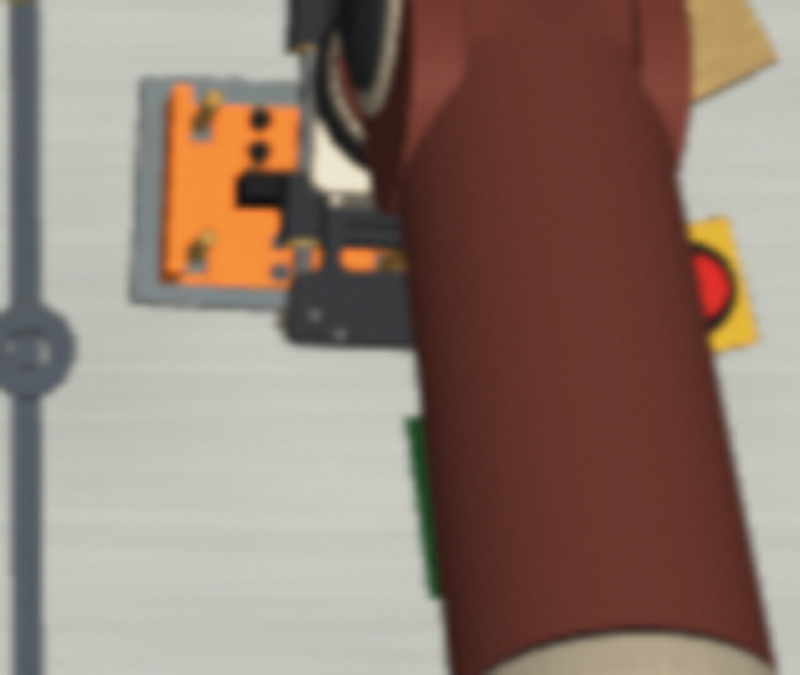

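The orange tray is seated with the posts through its holes. The green tray has been knocked by about 20 mm, so I'll clear the arm and measure it again.

>>> servo_tool:
  increments:
    - [-0.08, 0, -0.02, 0, 0]
    - [-0.08, 0, -0.02, 0, 0]
    - [-0.08, 0, -0.02, 0, 0]
    - [-0.08, 0, -0.02, 0, 0]
    - [-0.08, 0, -0.02, 0, 0]
    - [-0.08, 0, -0.02, 0, 0]
    - [0, 0, 0, 0, 0]

```text
time_s: 22.1
tool_pos: [0.5701, 0.0593, 0.159]
ee_rot: [[-0.054, 0.015, 0.998], [-0.999, -0.005, -0.054], [0.005, -1.0, 0.015]]
wrist_force: [0.0, 0.7, 0.2]
finger_gap: 0.0465
```

Run:
```python
from h import *
st();shot('top','t6');crop('t6','t6c',335,175,495,310,5)
```

```text
22.1 [0.5701 0.0593 0.159 ] [[-0.054, 0.015, 0.998], [-0.999, -0.005, -0.054], [0.005, -1.0, 0.015]] [0.  0.7 0.2] 0.046475617862128 [ 0.07  0.58 -0.33  1.74  0.25  0.85 -0.44]
```

View pics/t6c.png

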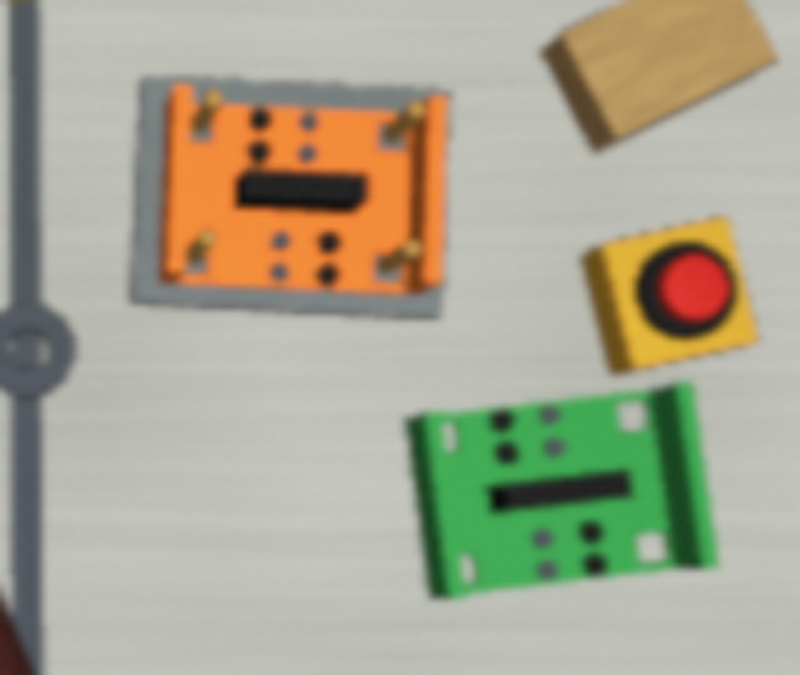

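Run:
```python
from h import *
f=load('t6')
A=lambda u,v,z:px2w(f,(u+.5)/5-.5+335,(v+.5)/5-.5+175,z)[:2]
q=[A(632,416,.005),A(652,547,.005)];e=q[0]-q[1];print(q,np.linalg.norm(e),np.degrees(np.arctan2(e[1],e[0])))
yaw=np.arctan2(e[1],e[0]);print('from holes',np.mean(q,0)+.048*np.array([-np.sin(yaw),np.cos(yaw)]))
q=[A(506,498,.046),A(630,484,.046)];e=q[0]-q[1];print('fin',q,np.mean(q,0),np.linalg.norm(e),np.degrees(np.arctan2(-e[0],e[1])))
inc((.4785,-.315,.14),6.5)
```

```text
[array([ 0.51926038, -0.36177735]), array([ 0.45409544, -0.36999909])] 0.06568154468292516 7.190902271796558
from holes [ 0.48066948 -0.31826576]
fin [array([ 0.47739096, -0.28814613]), array([ 0.484027  , -0.34788977])] [ 0.48070898 -0.31801795] 0.06011105971650381 6.338160959472403
tot inc [ 0.7492  0.0413 -0.1416] spin -0.1092 rows>= 8.0 zyaw -3.33
```

>>> servo_tool:
  increments:
    - [-0.0, 0, 0, -0.055, 0]
    - [0, 0, 0, -0.055, 0]
    - [0, 0, 0, 0, 0]

```text
time_s: 22.45
tool_pos: [0.5695, 0.0505, 0.1555]
ee_rot: [[0.117, 0.009, 0.993], [-0.993, -0.014, 0.117], [0.015, -1.0, 0.007]]
wrist_force: [-0.3, -0.8, -0.6]
finger_gap: 0.0467
```

Run:
```python
from h import *
st();inc((.4807,-.3181,.14),6.6)
```

```text
22.45 [0.5695 0.0505 0.1555] [[0.117, 0.009, 0.993], [-0.993, -0.014, 0.117], [0.015, -1.0, 0.007]] [-0.3 -0.8 -0.6] 0.046672583156466774 [ 0.1   0.59 -0.37  1.74  0.29  0.85 -0.29]
tot inc [ 0.7108  0.0397 -0.2626] spin 0.0011 rows>= 8.0 zyaw 6.7
```

>>> servo_tool:
  increments:
    - [0.071, 0.004, -0.0263, 0, 0]
    - [0.071, 0.004, -0.0263, 0, 0]
    - [0.071, 0.004, -0.0263, 0, 0]
    - [0.071, 0.004, -0.0263, 0, 0]
    - [0.071, 0.004, -0.0263, 0, 0]
    - [0.071, 0.004, -0.0263, 0, 0]
    - [0.071, 0.004, -0.0263, 0, 0]
    - [0.071, 0.004, -0.0263, 0, 0]
    - [0.071, 0.004, -0.0263, 0, 0]
    - [0.05, 0, -0.02, 0, 0]
    - [0, 0, 0, 0, 0]

```text
time_s: 23.55
tool_pos: [0.466, -0.3354, 0.1337]
ee_rot: [[0.072, -0.003, 0.997], [-0.997, -0.018, 0.072], [0.018, -1.0, -0.004]]
wrist_force: [0.1, 0.2, 0.0]
finger_gap: 0.0463
```

Run:
```python
from h import *
st();inc((.4807,-.3181,.07),6.6)
```

```text
23.55 [ 0.466  -0.3354  0.1337] [[0.072, -0.003, 0.997], [-0.997, -0.018, 0.072], [0.018, -1.0, -0.004]] [0.1 0.2 0. ] 0.046260859628922124 [ 0.81  0.62 -0.37  1.76  0.32  0.81  0.35]
tot inc [-0.0347  0.1266  0.0322] spin -0.0276 rows>= 2.0 zyaw 4.11
```

>>> servo_tool:
  increments:
    - [-0.0087, 0.032, 0.008, -0.014, 0]
    - [-0.0087, 0.032, 0.008, -0.014, 0]
    - [-0.0087, 0.032, 0.008, 0, 0]
    - [-0.0085, 0.03, 0.008, 0, 0]
    - [0, 0, 0, 0, 0]

```text
time_s: 24.05
tool_pos: [0.4776, -0.3197, 0.0667]
ee_rot: [[0.101, -0.005, 0.995], [-0.995, -0.017, 0.101], [0.016, -1.0, -0.007]]
wrist_force: [-0.7, -0.2, -0.2]
finger_gap: 0.0467
```

Run:
```python
from h import *
st();inc((.4807,-.3181,.028),6.6)
f=shot('top','t7')
a=cv2.imread('pics/t6.png').astype(int);b=cv2.imread('pics/t7.png').astype(int)
d=np.abs(a-b).max(2); print('green left edge',d[256:296,414:424].max())
```

```text
24.05 [ 0.4776 -0.3197  0.0667] [[0.101, -0.005, 0.995], [-0.995, -0.017, 0.101], [0.016, -1.0, -0.007]] [-0.7 -0.2 -0.2] 0.04671326283242778 [ 0.75  0.72 -0.33  1.81  0.38  0.68  0.3 ]
tot inc [-0.0037  0.0773  0.007 ] spin -0.0089 rows>= 1.0 zyaw 5.8
green left edge 7
```

>>> servo_tool:
  increments:
    - [-0.001, 0.027, 0.003, -0.009, 0]
    - [-0.001, 0.027, 0.002, 0, 0]
    - [-0.001, 0.027, 0.001, 0, 0]
    - [0, 0, 0, 0, 0]

```text
time_s: 24.5
tool_pos: [0.4812, -0.3206, 0.0255]
ee_rot: [[0.113, -0.002, 0.994], [-0.993, -0.02, 0.113], [0.02, -1.0, -0.004]]
wrist_force: [-0.3, -0.4, -0.8]
finger_gap: 0.0467
```

>>> servo_tool:
  increments:
    - [0, 0, 0, 0, -1]
    - [0, 0, 0, 0, -1]
    - [0, 0, 0, 0, -1]
    - [0, 0, 0, 0, -1]
    - [0, 0, 0, 0, -1]
  grip_force: 25

```text
time_s: 25.0
tool_pos: [0.4817, -0.3211, 0.0261]
ee_rot: [[0.113, -0.001, 0.994], [-0.993, -0.021, 0.113], [0.021, -1.0, -0.003]]
wrist_force: [-0.6, 0.0, -1.8]
finger_gap: 0.0135
```

>>> servo_tool:
  increments:
    - [0, -0.04, 0, 0, -1]
    - [0, -0.05, 0, 0, -1]
    - [0, -0.05, 0, 0, -1]
    - [0, -0.05, 0, 0, -1]
    - [0, -0.05, 0, 0, -1]
    - [0, -0.03, 0, 0.05, -1]
    - [0, 0, 0, 0.05, -1]
    - [0, 0, 0, 0, -1]

```text
time_s: 25.8
tool_pos: [0.4783, -0.317, 0.1644]
ee_rot: [[-0.049, -0.008, 0.999], [-0.999, -0.018, -0.05], [0.018, -1.0, -0.007]]
wrist_force: [-0.5, 1.1, -2.1]
finger_gap: 0.0138
```

Run:
```python
from h import *
st();inc((.6277,-.1945,.155),-2.85)
```

```text
25.8 [ 0.4783 -0.317   0.1644] [[-0.049, -0.008, 0.999], [-0.999, -0.018, -0.05], [0.018, -1.0, -0.007]] [-0.5  1.1 -2.1] 0.01376151857151842 [ 0.76  0.58 -0.35  1.72  0.27  0.88  0.24]
tot inc [-0.2598  0.0121  0.2864] spin 0.0001 rows>= 4.0 zyaw -2.84
```

>>> servo_tool:
  increments:
    - [-0.0433, 0.0, 0.0477, 0, -1]
    - [-0.0433, 0.0, 0.0477, 0, -1]
    - [-0.0433, 0.0, 0.0477, 0, -1]
    - [-0.0433, 0.0, 0.0477, 0, -1]
    - [-0.0433, 0.0, 0.0477, 0, -1]
    - [-0.0433, 0, 0.0477, 0, -1]
    - [0, 0, 0, 0, -1]

```text
time_s: 26.5
tool_pos: [0.6269, -0.1913, 0.1542]
ee_rot: [[-0.043, -0.02, 0.999], [-0.999, -0.015, -0.043], [0.016, -1.0, -0.02]]
wrist_force: [-0.4, 0.1, -2.0]
finger_gap: 0.0142
```

Run:
```python
from h import *
st();inc((.6277,-.1945,.12),-2.85)
```

```text
26.5 [ 0.6269 -0.1913  0.1542] [[-0.043, -0.02, 0.999], [-0.999, -0.015, -0.043], [0.016, -1.0, -0.02]] [-0.4  0.1 -2. ] 0.014246989106248005 [ 0.44  0.72 -0.33  1.47  0.28  1.01 -0.01]
tot inc [0.0052 0.0684 0.0033] spin 0.0043 rows>= 1.0 zyaw -2.46
```

>>> servo_tool:
  increments:
    - [0.002, 0.02, 0.0015, 0.004, -1]
    - [0.002, 0.02, 0.001, 0, -1]
    - [0.001, 0.02, 0.001, 0, -1]
    - [0, 0.016, 0, 0, -1]
    - [0, 0, 0, 0, -1]

```text
time_s: 27.0
tool_pos: [0.6246, -0.1981, 0.1108]
ee_rot: [[-0.05, -0.025, 0.998], [-0.999, -0.017, -0.05], [0.018, -1.0, -0.024]]
wrist_force: [0.9, 1.7, 0.7]
finger_gap: 0.014
```

Run:
```python
from h import *
st();inc((.6277,-.1945,.12),-2.85)
shot('scene','s8'); crop('s8','s8c',245,265,345,365,7)
```

```text
27.0 [ 0.6246 -0.1981  0.1108] [[-0.05, -0.025, 0.998], [-0.999, -0.017, -0.05], [0.018, -1.0, -0.024]] [0.9 1.7 0.7] 0.013985391379695173 [ 0.44  0.77 -0.32  1.51  0.3   0.93 -0.03]
tot inc [-0.0072 -0.0187  0.0053] spin -0.0004 rows>= 1.0 zyaw -2.89
```

View pics/s8c.png

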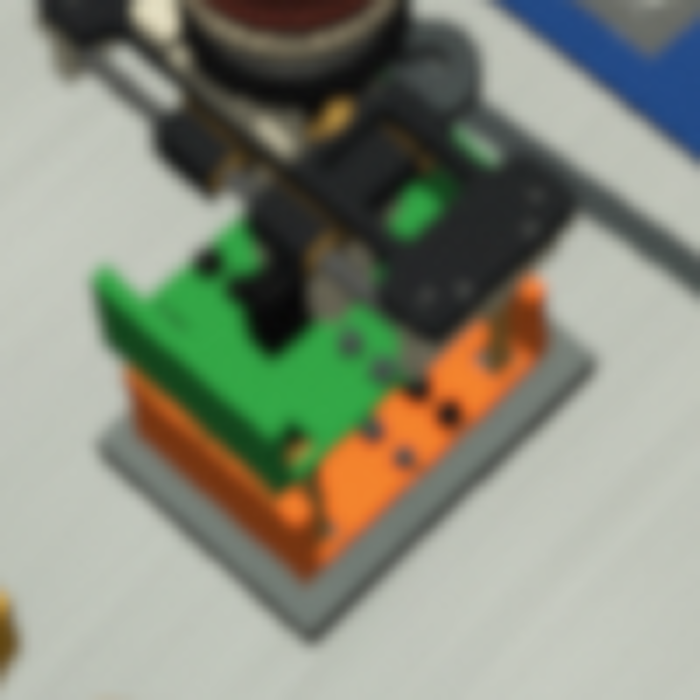

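The green tray's near hole is at (297,442), about 3 mm in x and 4 mm in y short of the post, which agrees with the TCP error. I'll raise a little and correct.

>>> servo_tool:
  increments:
    - [0, -0.014, 0, 0, -1]
    - [-0.007, 0, 0.006, 0, -1]
    - [0, 0, 0, 0, -1]

```text
time_s: 27.35
tool_pos: [0.627, -0.1958, 0.1188]
ee_rot: [[-0.051, -0.027, 0.998], [-0.998, -0.018, -0.052], [0.019, -0.999, -0.026]]
wrist_force: [0.3, 1.0, -2.2]
finger_gap: 0.0138
```

Run:
```python
from h import *
st();inc((.6278,-.1944,.11),-2.85)
```

```text
27.35 [ 0.627  -0.1958  0.1188] [[-0.051, -0.027, 0.998], [-0.998, -0.018, -0.052], [0.019, -0.999, -0.026]] [ 0.3  1.  -2.2] 0.013806340272509373 [ 0.43  0.76 -0.32  1.5   0.29  0.96 -0.03]
tot inc [-0.0032  0.0174  0.002 ] spin -0.0014 rows>= 1.0 zyaw -2.98
```

>>> servo_tool:
  increments:
    - [-0.003, 0, 0.002, -0.001, -1]
    - [0, 0.008, 0.0005, 0, -1]
    - [0, 0.008, 0.0005, 0, -1]
    - [0, 0.008, 0.0005, 0, -1]
    - [0, 0, 0, 0, -1]

```text
time_s: 27.85
tool_pos: [0.6279, -0.1944, 0.1054]
ee_rot: [[-0.049, -0.028, 0.998], [-0.999, -0.019, -0.05], [0.02, -0.999, -0.028]]
wrist_force: [0.1, -0.1, -2.0]
finger_gap: 0.0138
```

Run:
```python
from h import *
st();inc((.6278,-.1944,.1),-2.85)
shot('scene','s9'); crop('s9','s9c',245,265,345,365,7)
```

```text
27.85 [ 0.6279 -0.1944  0.1054] [[-0.049, -0.028, 0.998], [-0.999, -0.019, -0.05], [0.02, -0.999, -0.028]] [ 0.1 -0.1 -2. ] 0.013806605225316952 [ 0.43  0.78 -0.31  1.5   0.3   0.93 -0.04]
tot inc [-0.0003  0.0109 -0.    ] spin -0.0001 rows>= 1.0 zyaw -2.86
```

View pics/s9c.png

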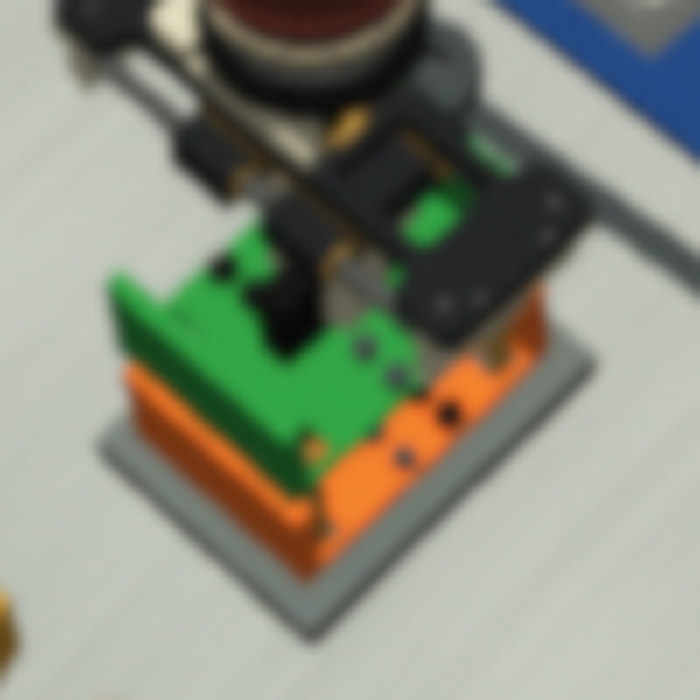

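The hole is now over the post at (313,447), the same picture as for the orange tray. Lowering the last 14 mm.

>>> servo_tool:
  increments:
    - [0, 0.008, 0.0003, 0, -1]
    - [0, 0.008, 0.0003, 0, -1]
    - [0, 0.008, 0.0003, 0, -1]
    - [0, 0.005, 0, 0, -1]
    - [0, 0.004, 0, 0, -1]

```text
time_s: 28.4
tool_pos: [0.6295, -0.1949, 0.0918]
ee_rot: [[-0.05, -0.025, 0.998], [-0.999, -0.02, -0.05], [0.021, -1.0, -0.024]]
wrist_force: [-6.3, 0.6, 12.7]
finger_gap: 0.0141
```

>>> servo_tool:
  increments:
    - [0, 0, 0, 0, -0.3]
    - [0, 0, 0, 0, -0.3]
    - [0, 0, 0, 0, -0.3]
    - [0, 0, 0, 0, -0.3]
    - [0, -0.02, 0, 0, -0.3]
    - [0, -0.05, 0, 0, -0.3]
    - [0, -0.05, 0, 0, -0.3]
    - [0, -0.04, 0, 0, -0.3]
    - [0, 0, 0, 0, -0.3]

```text
time_s: 29.3
tool_pos: [0.6328, -0.1933, 0.1771]
ee_rot: [[-0.05, -0.022, 0.999], [-0.999, -0.02, -0.05], [0.021, -1.0, -0.021]]
wrist_force: [0.2, 0.0, 0.6]
finger_gap: 0.0322
```

>>> servo_tool:
  increments:
    - [0.073, 0, -0.026, 0, -1]
    - [0.073, 0, -0.026, 0, -1]
    - [0.073, 0, -0.026, 0, -1]
    - [0.073, 0, -0.026, 0, -1]
    - [0.06, 0, -0.02, 0, -1]
    - [0, 0, 0, 0, -1]
    - [0, 0, 0, 0, -1]

```text
time_s: 30.0
tool_pos: [0.5592, -0.3688, 0.1768]
ee_rot: [[-0.044, -0.026, 0.999], [-0.999, -0.015, -0.045], [0.016, -1.0, -0.025]]
wrist_force: [0.8, 0.1, -0.3]
finger_gap: 0.0004
```

Run:
```python
from h import *
st();inc((.5772,-.3743,.10),-2.85)
shot('top','t9');crop('t9','t9c',155,170,475,310,2.5)
shot('scene','s10')
```

```text
30.0 [ 0.5592 -0.3688  0.1768] [[-0.044, -0.026, 0.999], [-0.999, -0.015, -0.045], [0.016, -1.0, -0.025]] [ 0.8  0.1 -0.3] 0.00035395304880693853 [ 0.72  0.72 -0.34  1.4   0.28  1.08  0.28]
tot inc [0.0069 0.1528 0.0403] spin 0.0031 rows>= 2.0 zyaw -2.57
```

View pics/t9c.png

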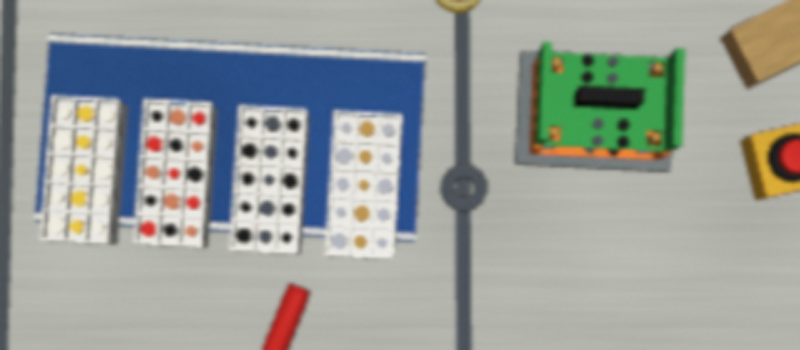

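Everything looks right: four cases flat with compartments up, and both trays stacked with all four posts showing in the green tray's holes. Now the button.

>>> servo_tool:
  increments:
    - [0.002, 0.032, 0.01, 0, -1]
    - [0.002, 0.032, 0.01, 0, -1]
    - [0.002, 0.032, 0.01, 0, -1]
    - [0.001, 0.032, 0.01, 0, -1]
    - [0, 0.016, 0, 0, -1]
    - [0, 0, 0, 0, -1]

```text
time_s: 30.7
tool_pos: [0.5814, -0.3667, 0.0952]
ee_rot: [[-0.033, -0.028, 0.999], [-0.999, -0.011, -0.033], [0.011, -1.0, -0.028]]
wrist_force: [-0.4, -0.2, -0.8]
finger_gap: 0.0003
```

Run:
```python
from h import *
st();inc((.5772,-.3743,.08))
```

```text
30.7 [ 0.5814 -0.3667  0.0952] [[-0.033, -0.028, 0.999], [-0.999, -0.011, -0.033], [0.011, -1.0, -0.028]] [-0.4 -0.2 -0.8] 0.0002718214984444901 [ 0.69  0.83 -0.32  1.41  0.31  0.97  0.25]
tot inc [ 0.0152  0.0307 -0.007 ] spin 0 rows>= 1.0 zyaw -1.91
```

>>> servo_tool:
  increments:
    - [0.008, 0.012, -0.0035, 0, -1]
    - [0.008, 0.012, -0.0035, 0, -1]
    - [0, 0.006, 0, 0, -1]
    - [0, 0.005, 0, 0, -1]
    - [0, 0.005, 0, 0, -1]

```text
time_s: 31.2
tool_pos: [0.577, -0.3769, 0.0756]
ee_rot: [[-0.035, -0.026, 0.999], [-0.999, -0.012, -0.035], [0.013, -1.0, -0.026]]
wrist_force: [0.2, 0.6, 2.4]
finger_gap: 0.0005
```

>>> servo_tool:
  increments:
    - [0, 0.005, 0, 0, -1]
    - [0, 0.005, 0, 0, -1]

```text
time_s: 31.4
tool_pos: [0.577, -0.3769, 0.0717]
ee_rot: [[-0.035, -0.025, 0.999], [-0.999, -0.013, -0.035], [0.014, -1.0, -0.025]]
wrist_force: [-2.1, 0.3, 3.0]
finger_gap: 0.0006
```

>>> servo_tool:
  increments:
    - [0, 0.006, 0, 0, -1]
    - [0, 0.006, 0, 0, -1]
    - [0, 0.006, 0, 0, -1]

```text
time_s: 31.7
tool_pos: [0.5771, -0.3769, 0.0693]
ee_rot: [[-0.035, -0.025, 0.999], [-0.999, -0.015, -0.036], [0.016, -1.0, -0.025]]
wrist_force: [-4.9, 2.5, 15.4]
finger_gap: 0.0006
```

>>> servo_tool:
  increments:
    - [0, 0.008, 0, 0, -1]
    - [0, 0.008, 0, 0, -1]

```text
time_s: 31.9
tool_pos: [0.5771, -0.3769, 0.0692]
ee_rot: [[-0.036, -0.025, 0.999], [-0.999, -0.017, -0.036], [0.018, -1.0, -0.024]]
wrist_force: [-6.8, 4.0, 18.4]
finger_gap: 0.0004
```

>>> servo_tool:
  increments:
    - [0, 0.008, 0, 0, -1]
    - [0, 0.008, 0, 0, -1]
    - [0, -0.02, 0, 0, -1]
    - [0, -0.05, 0, 0, -1]
    - [0, -0.06, 0, 0, -1]
    - [0, -0.06, 0, 0, -1]
    - [0, -0.05, 0, 0, -1]
    - [0.05, 0, -0.06, 0, -1]
    - [0.05, 0, -0.06, 0, -1]
    - [0.05, 0, -0.06, 0, -1]
    - [0, 0, 0, 0, -1]
    - [0, 0, 0, 0, -1]
    - [0, 0, 0, 0, -1]
    - [0, 0, 0, 0, -1]

```text
time_s: 33.3
tool_pos: [0.4902, -0.4474, 0.1967]
ee_rot: [[-0.03, -0.014, 0.999], [-0.999, -0.023, -0.03], [0.023, -1.0, -0.014]]
wrist_force: [-0.6, 0.3, 0.4]
finger_gap: 0.0005
```

Run:
```python
from h import *
st(); shot('scene','s11'); crop('s11','s11c',180,150,460,400,2.8)
```

```text
33.3 [ 0.4902 -0.4474  0.1967] [[-0.03, -0.014, 0.999], [-0.999, -0.023, -0.03], [0.023, -1.0, -0.014]] [-0.6  0.3  0.4] 0.0004774314810127195 [ 0.89  0.68 -0.35  1.42  0.28  1.09  0.45]
```

View pics/s11c.png

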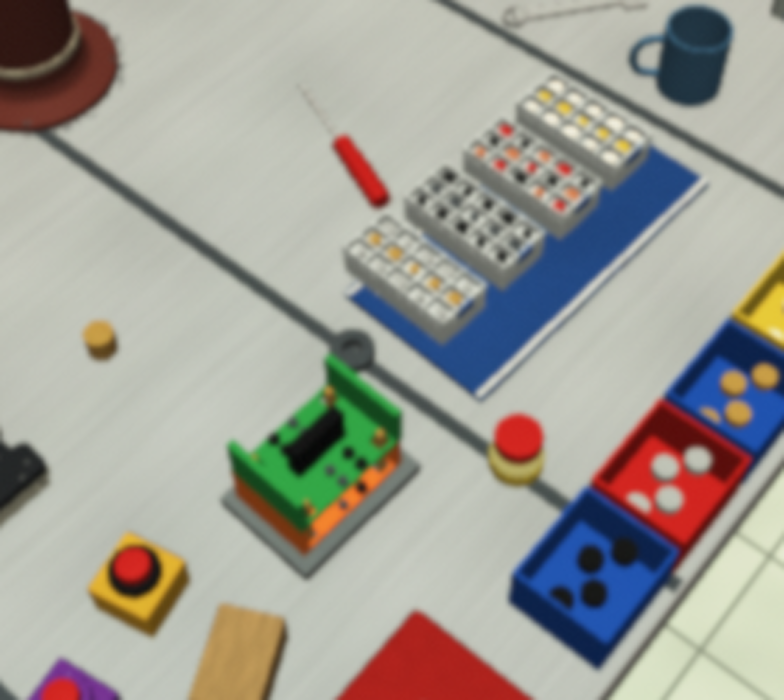

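The cases are flat on the board, the trays are stacked level with posts through the holes at (330,395), (380,437) and (310,510), the button is up again, and the bystanders are in place. Handing in.

```bash
python3 -c "
from h import *
print(workorder.job_done())"
```

```text
the job is handed in; nothing more can be done
None
```

The job is done and handed in at about 33 s of robot time.

- **Cases:** I tipped all four over the board's near edge with closed fingers. In the last pictures they lie flat on the board with their compartments up. I judged their positions by eye, at roughly 20 mm past the near edge, well inside the allowed range.
- **Trays:** The orange tray is on the base and the green one on top. In the last pictures the posts show through the holes. Each tray came to a stop at the expected height: the tool was at 45 mm for orange and 92 mm for green. The green tray had been knocked about 20 mm aside, so I measured it again before gripping it. It was also 3–4 mm off over the posts on the first lowering, which I corrected before going down.
- **Button:** I pressed it to its stop, with the fingertips at 61 mm (7 mm of travel) and about 18 N. I then released it and moved the arm clear. I could not read the joint itself, so "fully pressed" and "released" rest on that height, that force and the last picture.

The tool drifted up to about 3° off vertical during the moves, which had no visible effect. The bystanders in the last picture look unmoved, and no check failed at the end.

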